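# Mist the seed propagator and hold its sprung lid at the vent pointer

## Robot

A 6-joint arm with a two-finger parallel gripper is mounted at the origin on the work surface. World frame = base frame: x ahead of the robot, y to its left, z up, the work surface at z = 0. Lengths are in m, angles in rad, forces in N, time in s.
With the tool pointing down it reaches from about 0.425 to 0.95 m from the base axis. Payload 3.5 kg.
Tool frame: the origin (TCP) lies between the finger pads; the fingertips stand 11 mm ahead of it and the grasp point (between the pads) lies 8 mm behind it (bot.tcp_to_tips is the z of the fingertips in the tool frame, in m); z points along the fingers, y is the line along which they close (so a half turn about z gives the same grasp; the last joint's range is limited). The gripper opens to 85 mm and grips with 20 to 120 N. Pads are 22 mm wide; open, the fingers measure 114 mm over their backs; the gripper's body (76 mm by 85 mm) begins 54 mm behind the grasp point. The pads swing forward as they close: fully open they stand 13 mm farther back than shut.
Start: joints at [-1.379, 0.286, 1.577, -0, 1.279, -0.15], TCP at [0.226, -0.636, 0.242] pointing down, gripper open.
Joint ranges: [-2.77, 2.77], [-0.9, 2.22], [0.21, 2.48], [-1.53, 4.67], [0.24, 2.81], [-2.84, 2.84]. Speed limits (rad/s): [2.79, 2.79, 3.14, 3.14, 3.14, 3.14].

## Interface

Orientations are given as a rotation vector (axis times angle).
In Python, from rig import get_state, optics, bot gives the robot as it stands.
- The arm moves only by the tool drive_tool, never from a script. Its argument "series" is one flat list of numbers, 6 for each row, row after row: the shift along the tool's x, y, z in m, then the turn, a rotation vector about the tool's x, y, z in rad. In form: [dx, dy, dz, rx, ry, rz, dx, dy, dz, rx, ry, rz, ...]. A call has 1 to 8 rows; each row is the pose to reach, as a shift and turn from the pose commanded when the call began, along the tool's axes at that moment; what a row does not reach only later rows make up. A row lasts 1/8 s, in which the tool goes at most 62.5 mm and 10.7 degrees, less where a joint would pass 70% of its speed; a pose out of reach is approached as far as the arm can. A call with a gripper value outside its range is refused whole. "gripper" is the closure, from -1 (fully open) to 1 (shut), so that 0 is half open, set as the call begins (left out, the last holds). The fingers move at their own pace and stop on an object; "squeeze" is the grip in N (left out, the last holds). Time passes only in rows, so rows that repeat a pose let the fingers close. It gives the time, the measured TCP pose, the force, the opening and the grip force at its end, in the units of the state.
- get_state(): the state, without advancing time (a new reading comes with each control period).
- optics.get_image(name): name is "side" or "top" or "wrist"; returns a dict with "frame" (400x640x3 uint8, red, green, blue), "z_map" (400x640 float32, m along the optical axis (not along the pixel's ray), 0 where there is no reading), "K" (3x3 intrinsics, pixels), "R" (3x3) and "t" (3): a world point X has camera coordinates R X + t. Camera axes: x right, y down, z forward; pixel columns grow to the right and rows downward; lengths in m; the calibration is good to about 2 mm. The wrist camera is an equidistant fisheye: a pixel r from the principal point sees the ray r / f radians off the axis. A picture is of the moment at which its call begins.
- bot.sign_off(): hands the job in; it is judged then, once.
The state is a dict: "clock": time; "joint_positions": joint angles; "dq": joint speeds; "joint_efforts": joint torques, N m; "ee_pos": TCP position; "tool_rot": TCP orientation; "wrist_force": force on the tool from outside, world axes, zero at the start; "torque": the same for the moment, N m; "gripper_width": finger opening in m; "grip_force": force on a finger pad.
Only numpy, scipy, OpenCV 4.12 (cv2) and the standard library are available. Lean on these libraries where they do the work, as an engineer would, in place of code of your own. Each camera call takes 0.05 s, during which the arm holds its last target. There are 200 camera calls.

## Task

With the propagator's lid still shut, squeeze the red trigger of the mist gun fully against its blue grip and let it spring all the way back; then lift the sprung lid, which has a black bar for a handle, until the yellow dot on its edge is level with the orange vent pointer (lid and pointer at the same angle). Finish holding the lid still there in the gripper: do not let go at the end, it would snap shut. Do not shift the pointer, and leave the loose things lying about the bench where they are.

Things in the scene. Friction and masses are not known exactly. Their poses are not given: they have to be found in the camera images.
- box: green seed propagator box, fixed, 200 (x) x 240 (y) x 100 high mm, on the bench; origin at the centre of its underside, x towards its hinge side (away from the robot at yaw 0), y towards the side with the orange pointer, z up
- lid (a joint): angle of the white-framed clear lid, rad: 0 shut, grows as the front edge (box -x side) rises, stop at 1.2; hinged along the box's y axis at point lid_hinge_axis; a spring and its weight pull it shut: about 3 to 4 N at the bar to start, 5 to 7 N at 0.5 rad; it falls shut when let go
- lid_hinge_axis (a point): point on the lid's hinge axis (which runs along the box's y), at the middle of the box's far top edge, 100 mm above the bench
- lid_bar (a point): middle of the lid's black handle bar: a round bar 12 mm thick, 110 mm long along y, on two end posts of the same thickness, its axis 34 mm above the lid's upper face (28 mm clear below it); at lid frame 170 mm from the hinge axis towards the front and 42 mm above it; moves with the lid; axes as the box when shut
- lid_dot (a point): yellow ball, 16 mm across, on the lid's +y edge at the front corner, 190 mm from the hinge axis and 4 mm above it in the lid's frame; turns with the lid (its x axis lies in the lid, from front edge to hinge)
- pointer (a joint): angle of the orange vent pointer, rad, same zero, axis and direction as joint lid; stiff, stays where set, between 0.35 and 0.65; the lid is at the mark when its joint equals this one
- pointer_ball (a point): orange ball, 18 mm across, on the end of the pointer arm beside the lid's +y edge; the same 190 mm from the same hinge axis as the yellow dot and 24 mm farther out along y; its x axis runs along the pointer arm towards the hinge
- gun: blue mist gun lying on its side, fixed on a stand, beside the box's -y side with the nozzle towards the box; origin on the bench under its barrel; y along the barrel to the nozzle, its grip sticks out to its own -x (roughly towards the robot) and ends 137 mm from the origin; grip 16 mm thick in y (from y = -28 to -12 mm) and 28 mm tall, centre line 75 mm above the bench, free space below; barrel radius 17 mm
- grip_squeeze (a point): where to squeeze, 75 mm above the bench, 90 mm out along the grip from the barrel axis; axes as the gun's. It lies midway (along y) between the back of the grip (-14 mm) and the front of the trigger when fully squeezed (+14 mm); with the trigger released the trigger's front is at +28 mm. So fingers closing along y and centred here, opened at least 64 mm, squeeze it fully
- trigger (a joint): angle of the red trigger, rad: 0 released, 0.19 fully squeezed (stop); a bar 92 mm long, 8 mm thick, 22 mm tall, hinged on an upright axis near the barrel, on the nozzle side of the grip, same height; springs back by itself; about 2 N to start and 7 N to squeeze fully at grip_squeeze
- awl: bystander: wooden-handled awl, 153 mm long, lying; origin under its middle
- funnel: bystander: blue funnel upside down, 90 mm across and 90 mm tall; origin at the centre of its underside
- tweezers: bystander: steel tweezers, 120 mm long, lying; origin under the middle
- dish: bystander: small glass dish, 90 mm across, 30 mm tall; origin at the centre of its underside
- pot: bystander: terracotta pot upside down, 84 mm across, 75 mm tall; origin at the centre of its underside
- jar: bystander: amber jar with steel cap, 60 mm across, 85 mm tall; origin at the centre of its underside
There are look-alikes about, which are no part of the job. Leave any pink or purple look-alike of the gun alone.

How it is judged:
On the way, in this order (a step that is already met when the one before it is completed fails the run):
1. the trigger is squeezed fully (over 0.15 of 0.19 rad) with the lid shut (value of joint trigger above 0.15 rad and value of joint lid below 0.06 rad), for 0.1 s.
2. the trigger has sprung back (under 0.02 rad) with the lid shut (value of joint trigger below 0.02 rad and value of joint lid below 0.06 rad), for 0.1 s.
At the end, for the whole second after the job is handed in: the lid is within 0.07 rad (4 degrees) of the pointer's angle, still (under 0.05 rad/s) and held by the fingers (contact over 1 N); the trigger is released (under 0.02 rad) (angle between the x axis of lid_dot and the x axis of pointer_ball, either way round below 0.07 rad and value of joint lid between 0.25 and 0.75 rad and velocity of joint lid between -0.05 and 0.05 rad/s and contact force between the fingers and lid above 1 N and value of joint trigger below 0.02 rad); the arm keeps its last pose, push and grip.
It fails at once if the vent pointer is shifted (its ball by over 8 mm) (distance of pointer_ball from where it was at the start of the episode above 0.008 m).
It fails at once if a bystander is moved by over 25 mm (distance of any of awl, funnel, tweezers, dish, pot, jar from where it was at the start of the episode above 0.025 m).
It also fails if it takes over 45 s, if anything falls off the work surface, if the arm or the gripper's body presses on something with over 40 N, if the wrist force passes 120 N, or if a joint passes its speed limit or range.

## Working session

There is one attempt and no reset: what is moved stays moved. The work goes in short steps, Python scripts to look and compute and a tool call to move; the robot and the scene stay as the last step left them, time stands still between calls to the robot, and variables do not carry over. Pictures are saved under pics/ and viewed, at most 10 in all, crops included, and the job is handed in when it is done.

Besides the shell and the picture viewer there is one more tool, called after ">>>" in YAML: its name, and indented under it one key for each argument. drive_tool: Moves the arm, as the interface text tells. Its arguments: {"type":"object","properties":{"series":{"type":"array"},"gripper":{"type":"number"},"squeeze":{"type":"number"}},"required":["series"]}

```bash
ls; mkdir -p pics; python3 - <<'E'
from rig import get_state, optics, bot
import cv2,numpy as np
print(get_state())
for n in ("side","top"):
    d=optics.get_image(n); np.savez(f"{n}0.npz",**d)
    cv2.imwrite(f"pics/{n}0.png",d["frame"][:,:,::-1]); print(n,d["K"].round(1).tolist(),(-d["R"].T@d["t"]).round(3))
E
```

```text
pics
{'clock': 0.0, 'joint_positions': array([-1.37903819e+00,  2.87165154e-01,  1.57821644e+00, -1.47106330e-05,
        1.27860386e+00, -1.49993224e-01]), 'dq': array([ 0.00100412,  0.00051919,  0.00019613, -0.00017758, -0.00133355,
       -0.00057946]), 'joint_efforts': array([ 7.92632709e-04, -4.05976045e+01, -2.92624015e+01, -7.11216762e-05,
        5.72275356e-03, -4.17123658e-06]), 'ee_pos': array([ 0.22612177, -0.63530922,  0.24092615]), 'tool_rot': array([-3.09348097e+00, -5.33813027e-01,  1.00521584e-04]), 'wrist_force': array([ 0.19696065, -0.41474053, -0.61495998]), 'torque': array([0.043577  , 0.00858387, 0.00084803]), 'grip_force': 0.0, 'gripper_width': 0.08571083480594188}
side [[400.1, 0.0, 323.4], [0.0, 400.1, 201.4], [0.0, 0.0, 1.0]] [0.277 0.944 0.766]
top [[402.3, 0.0, 314.3], [0.0, 402.3, 198.4], [0.0, 0.0, 1.0]] [ 0.442 -0.122  1.429]
```

View pics/top0.png

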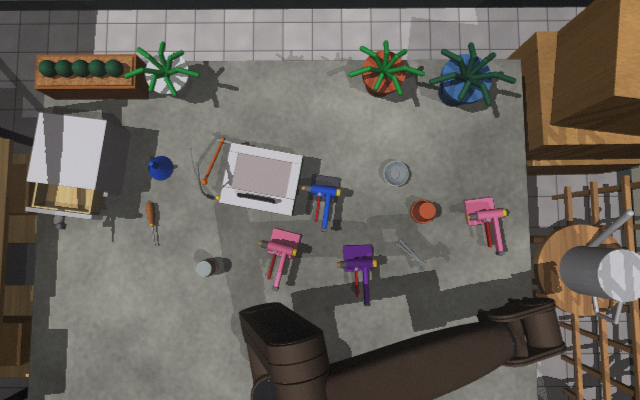

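View pics/side0.png

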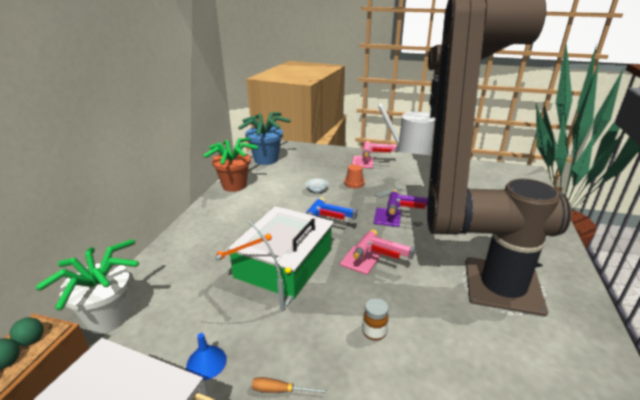

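The top view shows the green box at about (262,180) with its bar at (258,198) and yellow dot at (217,198). The orange pointer runs (222,138) to (207,182). The real blue gun has its barrel at (322,190) and its grip ending at (327,228), with the red trigger at (317,208). The pink and purple guns are decoys. Next I'll measure these from the depth and colour masks.

```bash
cat > h.py <<'E'
import numpy as np, cv2
def load(n): return dict(np.load(n))
def hsv(d): return cv2.cvtColor(d["frame"],cv2.COLOR_RGB2HSV)
def mask(d,lo,hi,roi):
    m=cv2.inRange(hsv(d),lo,hi); r=np.zeros_like(m); x0,y0,x1,y1=roi; r[y0:y1,x0:x1]=m[y0:y1,x0:x1]; return r
def pts(d,m):
    v,u=np.nonzero(m); z=d["z_map"][v,u]; k=z>0; u,v,z=u[k],v[k],z[k]; K=d["K"]
    P=np.c_[(u-K[0,2])/K[0,0]*z,(v-K[1,2])/K[1,1]*z,z]; return (P-d["t"])@d["R"], u, v
def ray(d,u,v):
    K=d["K"]; r=d["R"].T@np.array([(u-K[0,2])/K[0,0],(v-K[1,2])/K[1,1],1]); return -d["R"].T@d["t"], r/np.linalg.norm(r)
def tri(a,b):
    (p,r),(q,s)=a,b; k=np.linalg.lstsq(np.c_[r,-s],q-p,rcond=None)[0]; A=p+k[0]*r;B=q+k[1]*s; return (A+B)/2,np.linalg.norm(A-B)
def rep(n,P):
    print(n,len(P),P.mean(0).round(4),'min',P.min(0).round(3),'max',P.max(0).round(3))
E
python3 - <<'E'
from h import *
t=load("top0.npz"); s=load("side0.npz")
def c(m):
    v,u=np.nonzero(m); return u.mean(),v.mean(),len(u)
M={}
for n,lo,hi,rt,rs in [("yellow",(22,120,120),(35,255,255),(205,185,225,210),(278,260,298,280)),
   ("orange",(3,150,120),(18,255,255),(195,130,230,190),(210,228,280,262)),
   ("blue",(100,130,60),(125,255,255),(300,175,350,235),(300,195,360,230)),
   ("red",(0,150,80),(8,255,255),(305,190,330,230),(310,200,360,225)),
   ("bar",(0,0,0),(179,255,45),(225,185,290,210),(285,210,320,255))]:
    for nm,d,r in (("top",t,rt),("side",s,rs)):
        m=mask(d,lo,hi,r); M[n,nm]=m
        if m.any():
            print(n,nm,np.round(c(m),1)); P,_,_=pts(d,m); rep('  ',P)
(a,b,_),(e,f,_)=c(M["yellow","top"]),c(M["yellow","side"])
print("yellow tri",tri(ray(t,a,b),ray(s,e,f)))
m=cv2.inRange(hsv(t),(0,0,140),(179,70,255)); 
# lid top face points by height
P,u,v=pts(t,np.ones((400,640),np.uint8)*255)
k=(abs(P[:,2]-.108)<.012)&(u>205)&(u<305)&(v>135)&(v<220)
q=P[k][:,:2].astype(np.float32); r=cv2.minAreaRect(q); rep('lid',P[k]); print(r, cv2.boxPoints(r))
for n in ("bar","blue","orange"):
    P,_,_=pts(t,M[n,"top"]); q=P[:,:2].astype(np.float32); print(n,cv2.minAreaRect(q))
E
```

```text
yellow top [217.3 197.5  14. ]
   14 [0.561  0.2059 0.1034] min [0.556 0.197 0.01 ] max [0.566 0.234 0.117]
yellow side [287.4 270.   28. ]
   28 [0.5585 0.2095 0.1058] min [0.551 0.196 0.084] max [0.57  0.217 0.113]
orange top [212.6 160.7 105. ]
   105 [0.6755 0.2079 0.1612] min [ 0.592  0.186 -0.004] max [0.771 0.267 0.223]
orange side [243.  246.1 164. ]
   163 [0.6753 0.2108 0.1587] min [0.591 0.188 0.102] max [0.76  0.232 0.219]
blue top [324.3 198.5 387. ]
   386 [ 0.5575 -0.1488  0.0879] min [ 0.462 -0.188  0.003] max [ 0.608 -0.104  0.099]
blue side [328.9 208.2 302. ]
   302 [ 0.537  -0.1417  0.0844] min [ 0.459 -0.178  0.066] max [ 0.597 -0.1    0.095]
red top [317.  209.3  41. ]
   41 [ 0.5217 -0.1242  0.0834] min [ 0.486 -0.131  0.005] max [ 0.563 -0.117  0.09 ]
red side [332.1 214.9  80. ]
   80 [ 0.521  -0.1202  0.0742] min [ 0.483 -0.127  0.066] max [ 0.556 -0.113  0.085]
bar top [256.7 197.2  70. ]
   70 [0.5576 0.0688 0.1471] min [0.543 0.016 0.139] max [0.571 0.129 0.152]
bar side [303.2 233.8  28. ]
   28 [0.5535 0.0849 0.1344] min [0.542 0.024 0.119] max [0.565 0.138 0.148]
yellow tri (array([0.56054454, 0.20592253, 0.10252075]), np.float64(0.0011940301714665374))
lid 4460 [0.6261 0.0635 0.1071] min [ 0.502 -0.075  0.097] max [0.763 0.244 0.12 ]
((0.6331249475479126, 0.08354349434375763), (0.29179051518440247, 0.2165888249874115), 79.027099609375) [[ 0.49904007 -0.03907114]
 [ 0.711669   -0.08029768]
 [ 0.7672098   0.20615813]
 [ 0.55458087  0.24738467]]
bar ((0.5580756664276123, 0.07253855466842651), (0.11507914960384369, 0.008862495422363281), 78.73966217041016)
blue ((0.5334140062332153, -0.13839158415794373), (0.08279367536306381, 0.1397755742073059), 81.84849548339844)
orange ((0.6833919882774353, 0.23196977376937866), (0.06457819789648056, 0.17525377869606018), 79.34494018554688)
```

```bash
python3 - <<'E'
from h import *
t=load("top0.npz"); s=load("side0.npz")
def line(P,n):
    c=np.median(P,0); _,_,V=np.linalg.svd(P-P.mean(0)); print(n,len(P),P.mean(0).round(4),V[0].round(3))
for nm,d,rb,ro in (("top",t,(300,175,350,235),(195,130,230,190)),("side",s,(300,195,360,230),(210,228,280,262))):
    P,_,_=pts(d,mask(d,(100,130,60),(125,255,255),rb)); P=P[P[:,2]>.06]
    g=P[(P[:,0]<.54)]; line(g,nm+" grip"); rep('',g)
    b=P[P[:,0]>.565]; line(b,nm+" barrel"); rep('',b)
    P,_,_=pts(d,mask(d,(0,150,80),(8,255,255),(305,190,330,230) if nm=="top" else (310,200,360,225))); line(P[P[:,2]>.06],nm+" trig")
    O,_,_=pts(d,mask(d,(3,150,100),(18,255,255),ro)); O=O[(O[:,2]>.09)&(O[:,1]<.25)]; line(O,nm+" ptr"); 
    e=O[O[:,0]<O[:,0].min()+.02]; rep(' ball',e)
big=cv2.resize(t["frame"][130:240,190:350],None,fx=5,fy=5,interpolation=cv2.INTER_CUBIC)
cv2.imwrite("pics/crop.png",big[:,:,::-1])
E
```

```text
top grip 110 [ 0.5002 -0.152   0.0883] [-0.99   0.14  -0.007]
 110 [ 0.5002 -0.152   0.0883] min [ 0.462 -0.164  0.072] max [ 0.539 -0.141  0.094]
top barrel 240 [ 0.5847 -0.146   0.0886] [-0.164 -0.986 -0.001]
 240 [ 0.5847 -0.146   0.0886] min [ 0.566 -0.188  0.074] max [ 0.608 -0.104  0.099]
top trig 40 [ 0.5216 -0.1243  0.0854] [-0.99   0.143  0.001]
top ptr 109 [0.6729 0.2067 0.1668] [-0.819  0.151  0.554]
 ball 24 [0.6008 0.2196 0.2164] min [0.592 0.213 0.207] max [0.612 0.226 0.223]
side grip 142 [ 0.4961 -0.145   0.0825] [-0.984  0.163 -0.074]
 142 [ 0.4961 -0.145   0.0825] min [ 0.459 -0.16   0.066] max [ 0.539 -0.136  0.091]
side barrel 122 [ 0.5795 -0.1341  0.0869] [-0.107 -0.993  0.056]
 122 [ 0.5795 -0.1341  0.0869] min [ 0.565 -0.178  0.067] max [ 0.597 -0.1    0.095]
side trig 80 [ 0.521  -0.1202  0.0742] [-0.989  0.145  0.02 ]
side ptr 163 [0.6753 0.2108 0.1587] [ 0.812 -0.164 -0.561]
 ball 25 [0.5966 0.2275 0.2143] min [0.591 0.221 0.208] max [0.603 0.232 0.219]
```

View pics/crop.png

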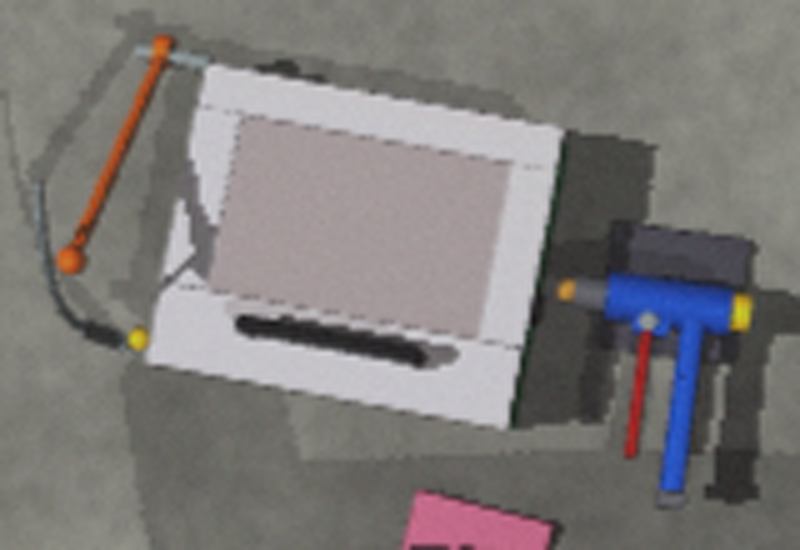

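The crop confirms a grip yaw of about −0.15 rad and a box yaw of about −0.19 rad. The trigger is 30 mm from the grip line, as the given sizes require, and the pointer is at roughly 0.6 rad. I'll move above the gun.

```bash
cat >> h.py <<'E'
from scipy.spatial.transform import Rotation as Ro
def to(p,yaw_y,pitch=0.,axis=None):
    "shift+turn in tool axes from present pose to world p, tool down, tool y at yaw_y"
    from rig import get_state
    s=get_state(); R=Ro.from_rotvec(s["tool_rot"])
    y=np.array([np.cos(yaw_y),np.sin(yaw_y),0]); z=np.array([0,0,-1.]); T=Ro.from_matrix(np.c_[np.cross(y,z),y,z])
    if axis is not None: T=Ro.from_rotvec(pitch*np.asarray(axis))*T
    print("clock",s["clock"],"tcp",s["ee_pos"].round(4),"q",s["joint_positions"].round(2)); print(R.inv().apply(np.asarray(p)-s["ee_pos"]).round(4),(R.inv()*T).as_rotvec().round(4))
E
python3 - <<'E'
from h import *
to((.5,-.146,.20),-1.716)
E
```

```text
clock 0.1 tcp [ 0.2262 -0.6354  0.2411] q [-1.38  0.29  1.58  0.    1.28 -0.15]
[ 0.422  -0.3692  0.042 ] [-2.20e-03  2.00e-04  4.87e-01]
```

>>> drive_tool:
  series: [0.422, -0.369, 0.042, 0, 0, 0.487, 0.422, -0.369, 0.042, 0, 0, 0.487, 0.422, -0.369, 0.042, 0, 0, 0.487, 0.422, -0.369, 0.042, 0, 0, 0.487, 0.422, -0.369, 0.042, 0, 0, 0.487, 0.422, -0.369, 0.042, 0, 0, 0.487, 0.422, -0.369, 0.042, 0, 0, 0.487, 0.422, -0.369, 0.042, 0, 0, 0.487]
  gripper: -1

```text
clock: 1.1
ee_pos: [0.4703, -0.1989, 0.2046]
tool_rot: [-3.133, 0.228, 0.0]
wrist_force: [0.4, -1.3, 0.7]
gripper_width: 0.0853
grip_force: 0.0
```

```bash
python3 - <<'E'
from h import *
to((.5,-.146,.20),-1.716)
E
```

```text
clock 1.1 tcp [ 0.4703 -0.1989  0.2046] q [-0.6  -0.04  2.01  0.    1.17  1.12]
[ 0.0217 -0.0566  0.0046] [-0.      0.     -0.0003]
```

>>> drive_tool:
  series: [0.022, -0.057, 0.005, 0, 0, 0, 0.022, -0.057, 0.005, 0, 0, 0, 0.022, -0.057, 0.005, 0, 0, 0]

```text
clock: 1.48
ee_pos: [0.4997, -0.1475, 0.1996]
tool_rot: [3.133, -0.226, -0.001]
wrist_force: [0.9, -0.0, -0.4]
gripper_width: 0.0853
grip_force: 0.0
```

```bash
python3 - <<'E'
from h import *
from rig import optics
d=optics.get_image("wrist"); np.savez("w1.npz",**d); cv2.imwrite("pics/w1.png",d["frame"][:,:,::-1])
print(d["K"],d["R"],-d["R"].T@d["t"])
to((.5,-.146,.20),-1.716)
E
```

```text
[[309.70691629   0.         317.222191  ]
 [  0.         309.70691629 198.82889594]
 [  0.           0.           1.        ]] [[-0.14369296 -0.98962176  0.00105341]
 [-0.94711899  0.13783002  0.28977321]
 [-0.28691106  0.04064066 -0.95709476]] [ 0.57228384 -0.15705597  0.33117898]
clock 1.525 tcp [ 0.4996 -0.1482  0.1998] q [-0.48 -0.01  1.99 -0.    1.16  1.23]
[ 0.0001 -0.0023 -0.0002] [ 0.0002  0.0004 -0.0006]
```

View pics/w1.png

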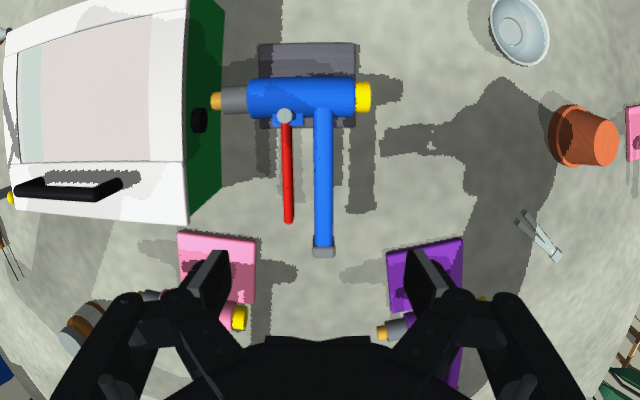

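The wrist view shows the blue grip along column ~323 from v≈110 to 257, the red trigger at column ~287, and the barrel axis at v≈98. Casting these onto the known heights gives the offset.

```bash
cat >> h.py <<'E'
def fray(d,u,v,z):
    K=d["K"]; x=u-K[0,2]; y=v-K[1,2]; r=np.hypot(x,y); th=r/K[0,0]
    c=np.array([np.sin(th)*x/r,np.sin(th)*y/r,np.cos(th)]); w=d["R"].T@c; o=-d["R"].T@d["t"]
    return o+w*(z-o[2])/w[2]
E
python3 - <<'E'
from h import *
d=load("w1.npz")
B=mask(d,(100,130,60),(125,255,255),(230,60,380,260)); Rm=mask(d,(0,150,80),(8,255,255),(270,125,310,235))
for v in (140,180,220):
    u=np.nonzero(B[v])[0]; u2=np.nonzero(Rm[v])[0]
    print(v,u.min(),u.max(),fray(d,(u.min()+u.max())/2,v,.089).round(4),'trig',fray(d,u2.mean(),v,.086).round(4))
v=np.nonzero(B[:,255])[0]; print("barrel rows",v.min(),v.max())
v=np.nonzero(B[:,323])[0]; print("grip rows",v.min(),v.max())
print("end",fray(d,323,257,.075),fray(d,323,246,.089)); print("barrel axis",fray(d,300,(78+116)/2,.092),fray(d,300,78,.075),fray(d,300,116,.075))
print("trigend",fray(d,289,223,.075))
E
```

```text
140 314 332 [ 0.5466 -0.1581  0.089 ] trig [ 0.5508 -0.1283  0.086 ]
180 314 332 [ 0.5147 -0.1536  0.089 ] trig [ 0.5182 -0.1246  0.086 ]
220 315 332 [ 0.4806 -0.1493  0.089 ] trig [ 0.4838 -0.1194  0.086 ]
barrel rows 79 118
grip rows 76 246
end [ 0.43889322 -0.14337893  0.075     ] [ 0.45684274 -0.14559406  0.089     ]
barrel axis [ 0.58244628 -0.145567    0.092     ] [ 0.59880143 -0.14706819  0.075     ] [ 0.5676079  -0.14240748  0.075     ]
trigend [ 0.47687371 -0.11810976  0.075     ]
```

```bash
python3 - <<'E'
from h import *
to((.496,-.145,.066),-1.711)
E
```

```text
clock 1.525 tcp [ 0.4996 -0.1482  0.1998] q [-0.48 -0.01  1.99 -0.    1.16  1.23]
[-0.004  -0.0027  0.1338] [ 0.0002  0.0004 -0.0056]
```

>>> drive_tool:
  series: [-0.004, -0.003, 0.05, 0, 0, -0.005, -0.004, -0.003, 0.1, 0, 0, -0.005, -0.004, -0.003, 0.134, 0, 0, -0.005, -0.004, -0.003, 0.134, 0, 0, -0.005, -0.004, -0.003, 0.134, 0, 0, -0.005]

```text
clock: 2.15
ee_pos: [0.4972, -0.1456, 0.0675]
tool_rot: [3.133, -0.223, 0.003]
wrist_force: [-0.3, -0.0, 0.6]
gripper_width: 0.0855
grip_force: 0.0
```

>>> drive_tool:
  series: [0, 0, 0, 0, 0, 0, 0, 0, 0, 0, 0, 0, 0, 0, 0, 0, 0, 0, 0, 0, 0, 0, 0, 0, 0, 0, 0, 0, 0, 0, 0, 0, 0, 0, 0, 0, 0, 0, 0, 0, 0, 0, 0, 0, 0, 0, 0, 0]
  gripper: 1
  squeeze: 25

```text
clock: 3.15
ee_pos: [0.497, -0.1453, 0.0677]
tool_rot: [3.131, -0.218, 0.002]
wrist_force: [-2.0, -3.1, 5.9]
gripper_width: 0.0292
grip_force: 27.3
```

>>> drive_tool:
  series: [0, 0, 0, 0, 0, 0, 0, 0, 0, 0, 0, 0, 0, 0, 0, 0, 0, 0]

```text
clock: 3.52
ee_pos: [0.497, -0.1453, 0.0676]
tool_rot: [3.131, -0.218, 0.002]
wrist_force: [-2.8, -2.6, 6.6]
gripper_width: 0.0287
grip_force: 27.3
```

```bash
python3 - <<'E'
from h import *
from rig import optics,get_state
print(get_state()["gripper_width"],get_state()["grip_force"])
d=optics.get_image("wrist"); Rm=mask(d,(0,150,80),(8,255,255),(250,60,340,300));np.savez("w2.npz",**d)
v,u=np.nonzero(Rm); print(len(u)); 
for r in sorted(set(v))[::10]: print(r,u[v==r].mean().round(1),end=' ')
cv2.imwrite("pics/w2.png",d["frame"][:,:,::-1])
E
```

```text
0.028707670323430173 27.26729130372405
3133
128 264.0 138 261.5 148 263.6 158 264.5 168 267.0 178 269.5 188 271.5 198 274.0 208 277.0 218 279.0 228 282.0 238 284.5 248 287.0 258 289.5 268 292.0 278 294.5 288 297.5 298 301.0
```

View pics/w2.png

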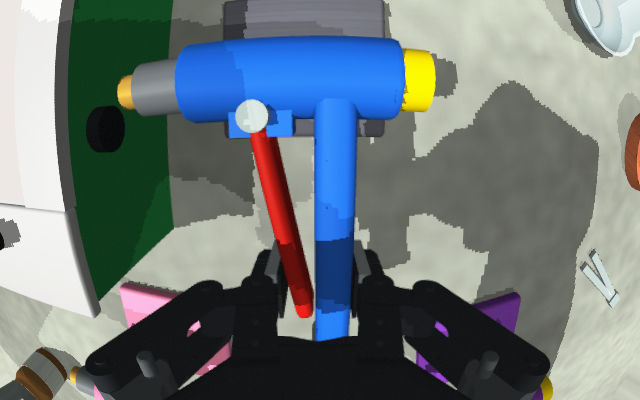

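The red trigger, from its hinge at (252,115) to its tip at (305,315), is pressed over towards the blue grip at column 335 by the fingers. The 28.7 mm opening matches the 28 mm expected for a full squeeze. Next I'll open fully, let it spring back, and rise.

>>> drive_tool:
  series: [0, 0, 0, 0, 0, 0, 0, 0, 0, 0, 0, 0, 0, 0, 0, 0, 0, 0, 0, 0, 0, 0, 0, 0, 0, 0, 0, 0, 0, 0, 0, 0, 0, 0, 0, 0, 0, 0, 0, 0, 0, 0, 0, 0, 0, 0, 0, 0]
  gripper: -1

```text
clock: 4.58
ee_pos: [0.4964, -0.1441, 0.066]
tool_rot: [3.134, -0.22, -0.0]
wrist_force: [-0.3, 0.8, 0.2]
gripper_width: 0.0849
grip_force: 0.0
```

>>> drive_tool:
  series: [0, 0, -0.05, 0, 0, 0, 0, 0, -0.1, 0, 0, 0, 0, 0, -0.15, 0, 0, 0, 0, 0, -0.174, 0, 0, 0, 0, 0, -0.174, 0, 0, 0]

```text
clock: 5.2
ee_pos: [0.4976, -0.1447, 0.2426]
tool_rot: [3.132, -0.22, 0.008]
wrist_force: [-0.7, 0.6, -0.5]
gripper_width: 0.0855
grip_force: 0.0
```

```bash
python3 - <<'E'
from h import *
to((.556,.072,.24),-.19)
E
```

```text
clock 5.2 tcp [ 0.4976 -0.1447  0.2426] q [-0.48 -0.07  1.96  0.    1.24  1.23]
[ 0.0276 -0.2227  0.0023] [ 0.0055 -0.0028 -1.5209]
```

>>> drive_tool:
  series: [0.028, -0.223, 0, 0, 0, -1.52, 0.028, -0.223, 0, 0, 0, -1.52, 0.028, -0.223, 0, 0, 0, -1.52, 0.028, -0.223, 0, 0, 0, -1.52, 0.028, -0.223, 0, 0, 0, -1.52, 0.028, -0.223, 0, 0, 0, -1.52, 0.028, -0.223, 0, 0, 0, -1.52, 0.028, -0.223, 0, 0, 0, -1.52]

```text
clock: 6.2
ee_pos: [0.5541, 0.0729, 0.2371]
tool_rot: [-2.435, -1.981, 0.005]
wrist_force: [0.6, -0.5, 0.8]
gripper_width: 0.0856
grip_force: 0.0
```

>>> drive_tool:
  series: [0, 0, 0, 0, 0, -0.03, 0, 0, 0, 0, 0, -0.03]

```text
clock: 6.45
ee_pos: [0.5547, 0.0727, 0.2386]
tool_rot: [-2.414, -2.008, 0.003]
wrist_force: [1.1, -0.3, -0.4]
gripper_width: 0.0852
grip_force: 0.0
```

```bash
python3 - <<'E'
from h import *
from rig import optics
to((.556,.072,.15),-.19)
d=optics.get_image("wrist"); np.savez("w3.npz",**d); cv2.imwrite("pics/w3.png",d["frame"][:,:,::-1])
E
```

```text
clock 6.45 tcp [0.5547 0.0727 0.2386] q [-0.05  0.04  1.87  0.    1.24  0.13]
[-0.0005  0.0016  0.0886] [-0.0022  0.0003  0.0067]
```

View pics/w3.png

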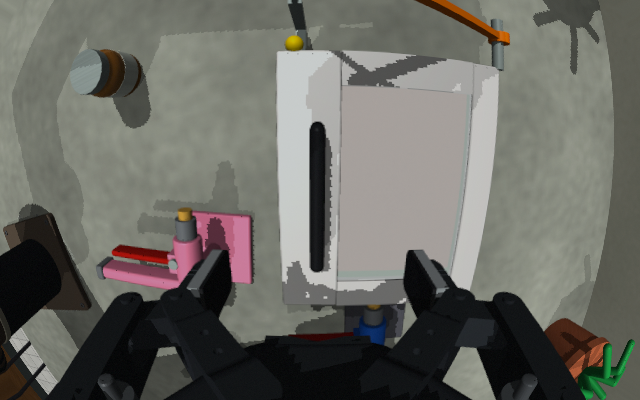

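The black bar runs (317,122) to (317,270), with the lid shut and the yellow dot at (294,43). I'll compute the bar's axis.

```bash
python3 - <<'E'
from h import *
d=load("w3.npz")
m=mask(d,(0,0,0),(179,255,50),(300,110,335,280)); v,u=np.nonzero(m); print(v.min(),v.max())
for r in (140,170,200,230,255): print(r,u[v==r].min(),u[v==r].max(),fray(d,(u[v==r].min()+u[v==r].max())/2,r,.143).round(4))
a=fray(d,317,v.min(),.142);b=fray(d,317,v.max(),.142);c=(a+b)/2;print(a,b,c,np.linalg.norm(a-b)); w=a-b; print("box y yaw",np.arctan2(w[1],w[0])-np.pi/2)
yaw=np.arctan2(w[1],w[0])-np.pi/2
to((c[0],c[1],.15),yaw)
E
```

```text
122 271
140 310 325 [0.5635 0.1228 0.143 ]
170 310 324 [0.559  0.1007 0.143 ]
200 310 324 [0.5547 0.0776 0.143 ]
230 310 324 [0.5502 0.0531 0.143 ]
255 311 323 [0.5461 0.0312 0.143 ]
[0.56553959 0.13584207 0.142     ] [0.54323049 0.0156294  0.142     ] [0.55438504 0.07573573 0.142     ] 0.12226521201214127
box y yaw -0.18349276924974145
clock 6.5 tcp [0.5549 0.0727 0.239 ] q [-0.05  0.04  1.87  0.    1.24  0.13]
[ 0.0029 -0.0009  0.089 ] [-0.0016  0.0002  0.0004]
```

>>> drive_tool:
  series: [0.003, -0.001, 0.05, 0, 0, 0, 0.003, -0.001, 0.09, 0, 0, 0, 0.003, -0.001, 0.105, 0, 0, 0, 0.003, -0.001, 0.105, 0, 0, 0]

```text
clock: 7.0
ee_pos: [0.5545, 0.0759, 0.1343]
tool_rot: [-2.413, -2.01, 0.002]
wrist_force: [0.6, -0.1, 1.1]
gripper_width: 0.0849
grip_force: 0.0
```

>>> drive_tool:
  series: [0, 0, 0, 0, 0, 0, 0, 0, 0, 0, 0, 0, 0, 0, 0, 0, 0, 0, 0, 0, 0, 0, 0, 0, 0, 0, 0, 0, 0, 0, 0, 0, 0, 0, 0, 0, 0, 0, 0, 0, 0, 0, 0, 0, 0, 0, 0, 0]
  gripper: 1
  squeeze: 50

```text
clock: 8.0
ee_pos: [0.5547, 0.076, 0.1353]
tool_rot: [-2.413, -2.011, 0.001]
wrist_force: [-4.6, 0.4, 5.7]
gripper_width: 0.0104
grip_force: 49.0
```

>>> drive_tool:
  series: [0.0, 0.005, -0.017, 0, 0, 0, 0, 0.012, -0.033, 0, 0, 0, 0, 0.02, -0.048, 0, 0, 0, 0, 0.03, -0.063, 0, 0, 0, 0, 0.041, -0.076, 0, 0, 0, 0, 0.047, -0.083, 0, 0, 0, 0, 0.047, -0.083, 0, 0, 0, 0, 0.047, -0.083, 0, 0, 0]

```text
clock: 9.0
ee_pos: [0.5985, 0.0676, 0.2188]
tool_rot: [-2.408, -2.008, 0.011]
wrist_force: [-11.6, 2.0, 2.0]
gripper_width: 0.01
grip_force: 49.1
```

```bash
python3 - <<'E'
from h import *
from rig import optics,get_state
print(get_state())
s=optics.get_image("side"); np.savez("side1.npz",**s); cv2.imwrite("pics/side1.png",cv2.resize(s["frame"][180:320,190:370],None,fx=4,fy=4)[:,:,::-1])
t=optics.get_image("top"); np.savez("top1.npz",**t)
C={}
for nm,d,r in (("side",s,(200,190,330,290)),("top",t,(190,130,260,215))):
  for n,lo,hi in (("yellow",(22,120,100),(35,255,255)),("orange",(3,150,100),(18,255,255))):
    m=mask(d,lo,hi,r); k,l,st,c=cv2.connectedComponentsWithStats(m); 
    for i in range(1,k):
        if st[i,4]>5: P,_,_=pts(d,(l==i).astype(np.uint8)); print(nm,n,st[i],c[i].round(1),np.median(P,0).round(4))
E
```

```text
{'clock': 9.0, 'joint_positions': array([-5.56618412e-02,  1.53080310e-01,  1.77790056e+00, -2.70974325e-04,
        1.22004251e+00,  1.25027725e-01]), 'dq': array([ 0.00069585, -0.0018792 ,  0.00304875, -0.00045151, -0.00093402,
        0.00042881]), 'joint_efforts': array([ -1.34375364, -34.00017858, -33.0103755 ,  -0.14548525,
        -2.84715861,  -0.06732486]), 'ee_pos': array([0.59849639, 0.06764791, 0.21877619]), 'tool_rot': array([-2.40789653, -2.00805892,  0.01108196]), 'wrist_force': array([-11.56187288,   1.9858556 ,   2.04350749]), 'torque': array([ 0.20161313,  2.01397838, -0.08505371]), 'grip_force': 49.08882200717926, 'gripper_width': 0.009970909820006082}
side yellow [273 233   7   7  37] [276. 236.] [0.5846 0.205  0.203 ]
side orange [278 230  40  38 634] [297.1 247.4] [0.5857 0.0416 0.0518]
side orange [265 234   9   8  38] [268.5 237.2] [0.5955 0.2268 0.2131]
side orange [217 239  46  19 197] [241.7 247.1] [0.6891 0.2076 0.1476]
side orange [265 258   7   3   8] [267.9 258.8] [0.6503 0.1172 0.0525]
top orange [217 137   7  13  31] [220.5 142.4] [0.7488 0.1943 0.1165]
top orange [206 161   7  14  25] [209.2 168.4] [0.6463 0.2126 0.1861]
top orange [201 177   6   8  26] [203.7 180.8] [0.6014 0.2199 0.2158]
```

View pics/side1.png

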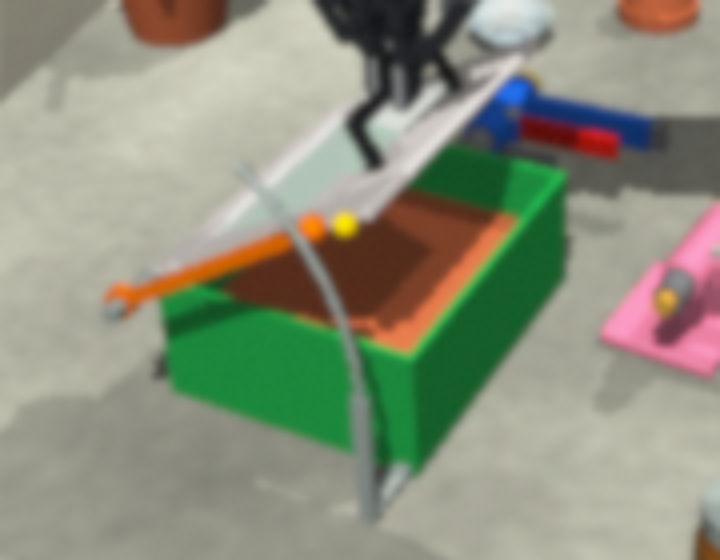

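The lid is up with the bar gripped. The yellow dot (crop 344,226) sits slightly below the line of the orange pointer and its ball (crop 313,227). Next I'll triangulate the ball against the shut-dot reference.

```bash
python3 - <<'E'
from h import *
t=load("top0.npz"); s=load("side0.npz"); s1=load("side1.npz")
def blob(d,lo,hi,r):
    m=mask(d,lo,hi,r); v,u=np.nonzero(m); c,rad=cv2.minEnclosingCircle(np.c_[u,v].astype(np.float32)); return (u.mean(),v.mean()),c,rad
O=((3,150,100),(18,255,255))
a=blob(t,*O,(200,176,209,190)); b=blob(s,*O,(263,228,275,244)); print(a,b)
ball,e=tri(ray(t,*a[0]),ray(s,*b[0])); print("ball",ball,e)
x=np.array([.983,-.183,0]); x/=np.linalg.norm(x); dot=np.array([.5605,.2059,.1025])
h=dot+.19*x; h[2]-=.004
def ang(p): w=p-h; return np.arctan2(w[2],-(w@x)),np.hypot(w[2],w@x)
print("pointer angle,r",ang(ball))
# yellow now: ray from side meets plane at dot's y in box frame
yb=np.array([.183,.983,0]); o,r=ray(s1,276.0,236.0); k=((dot-o)@yb)/(r@yb); q=o+k*r; print("dot now",q,"lid",np.array(ang(q))-[.021,0])
E
```

```text
((np.float64(204.10714285714286), np.float64(180.53571428571428)), (204.5, 180.0), 4.272101879119873) ((np.float64(267.7307692307692), np.float64(236.6153846153846)), (267.7105407714844, 236.55262756347656), 2.766385555267334)
ball [0.60182714 0.22039169 0.2089326 ] 0.004137413184972445
pointer angle,r (np.float64(0.6282379859461842), np.float64(0.1878999916869293))
dot now [0.58637251 0.20108345 0.1998553 ] lid [0.53343003 0.19252276]
```

>>> drive_tool:
  series: [0, 0.003, -0.004, 0, 0, 0, 0, 0.007, -0.008, 0, 0, 0, 0, 0.007, -0.008, 0, 0, 0, 0, 0.007, -0.008, 0, 0, 0]

```text
clock: 9.6
ee_pos: [0.6058, 0.0663, 0.2264]
tool_rot: [-2.409, -2.009, 0.009]
wrist_force: [-7.9, 0.8, -0.4]
gripper_width: 0.0101
grip_force: 49.0
```

```bash
python3 - <<'E'
from h import *
from rig import optics,get_state
st=get_state(); print(st["ee_pos"],st["wrist_force"],st["grip_force"],st["gripper_width"])
d=optics.get_image("side"); x=np.array([.983,-.183,0]); h=np.array([.5605,.2059,.0985])+.19*x
def ang(p): w=p-h; return np.arctan2(w[2],-(w@x))
m=mask(d,(22,120,100),(35,255,255),(255,220,290,250)); v,u=np.nonzero(m); print(len(u),u.mean(),v.mean()); P,_,_=pts(d,m); y=np.median(P,0)
yb=np.array([.183,.983,0]); o,r=ray(d,u.mean(),v.mean()); dot=np.array([.5605,.2059,.1025]); q=o+r*((dot-o)@yb)/(r@yb)
mo=mask(d,(3,150,100),(18,255,255),(262,228,278,244)); v,u=np.nonzero(mo); print(len(u),u.mean(),v.mean()); Q,_,_=pts(d,mo); oo=np.median(Q,0)
bp=dot+.024*yb; o,r=ray(d,u.mean(),v.mean()); q2=o+r*((bp-o)@yb)/(r@yb)
print("depth medians",y,oo,"angles",ang(y),ang(oo)); print("ray-plane angles",ang(q),ang(q2))
# lid slope from frame points
for n in ("side","top"):
    D=d if n=="side" else optics.get_image("top"); np.savez(n+"2.npz",**D)
    P,_,_=pts(D,cv2.inRange(hsv(D),(0,0,120),(179,60,255))); c=(P-h)
    a=c@x; b=c@yb; k=(a>-.2)&(a<-.0)&(b<-.01)&(b>-.25)&(P[:,2]>.1)&(abs(P[:,2]-.1+np.tan(.6)*a)<.03)
    A=np.c_[a[k],np.ones(k.sum())]; z=P[k,2]
    for _ in range(5):
        f=np.linalg.lstsq(A,z,rcond=None)[0]; g=abs(z-A@f)<.006; A,z=A[g],z[g]
    print(n,"lid slope",len(z),np.arctan(-f[0]))
E
```

```text
[0.60581203 0.06627487 0.2263649 ] [-7.85476944  0.77918543 -0.35954929] 48.98498833179474 0.010130829700158404
33 273.54545454545456 232.0909090909091
49 268.55102040816325 237.08163265306123
depth medians [0.59104668 0.20312983 0.21151488] [0.59654379 0.22500265 0.21256225] angles 0.6166723644840546 0.6252140288629497
ray-plane angles 0.6145059473883325 0.6160732747015765
side lid slope 1083 0.5876760014432405
top lid slope 1182 0.5858357745236087
```

The dot and ball angles match (0.615 against 0.616–0.625), and so do the lid and pointer-arm slopes (0.587 against 0.59). The grip holds at 49 N, so I'm handing in.

```bash
python3 -c "
from rig import bot
print(bot.sign_off())"
```

```text
the job is handed in; nothing more can be done
None
```

The job is handed in: I squeezed the trigger fully and released it with the lid shut, then lifted the lid to about 0.59 rad, matching the pointer's measured 0.59–0.62, and it is still held at 49 N; the trigger's return was not checked in a picture, and no verdict came back.

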